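# Find the loaded sensor by its weight and present it to the antenna

### The arm

A 6-joint arm with a two-finger parallel gripper is mounted at the origin on the work surface. World frame = base frame: x ahead of the robot, y to its left, z up, the work surface at z = 0. Lengths are in m, angles in rad, forces in N, time in s.
With the tool pointing down it reaches from about 0.35 to 0.85 m from the base axis. Payload 8.1 kg.
Tool frame: the origin (TCP) lies midway between the tips of the shut fingers; the grasp point (between the pads) lies bot.grip_depth behind it (bot.grip_depth is the distance from the TCP to the grasp point, in m); z points along the fingers, y is the line along which they close (so a half turn about z gives the same grasp; the last joint's range is limited). The gripper opens to 85 mm and grips with 20 to 120 N. Pads are 22 mm wide; open, the fingers measure 114 mm over their backs; the gripper's body (76 mm by 85 mm) begins 54 mm behind the grasp point. The pads swing forward as they close: fully open they stand 13 mm farther back than shut.
Start: joints at [-1.308, 0.13, 1.488, -0, 1.523, -0.085], TCP at [0.205, -0.564, 0.231] pointing down, gripper open.
Joint ranges: [-2.96, 2.96], [-0.89, 2.26], [0.02, 2.5], [-1.34, 4.48], [0, 2.73], [-2.66, 2.66]. Speed limits (rad/s): [2.39, 2.39, 2.79, 3.14, 3.14, 3.14].

### API

Orientations are given as a unit quaternion [w, x, y, z].
In Python, from cell import bot gives the robot as it stands.
- The arm moves only by the tool nudge_tcp, called after ">>>" by a JSON object that holds its "method" and its "body", one argument or row to a line. Schema: {"type":"object","properties":{"increments":{"type":"array","items":{"type":"array","prefixItems":[{"type":"array","items":{"type":"number"},"minItems":3,"maxItems":3},{"type":"number"}],"minItems":2,"maxItems":2},"minItems":1,"maxItems":20},"finger_gap":{"type":"number"},"only":{"type":"string"},"quiet":{"type":"boolean"},"lines":{"type":"string"}},"required":["increments"],"additionalProperties":false}. increments is a list of rows, 1 to 20 of them, each written [[dx, dy, dz], turn]: dx, dy, dz in m, then a turn about the tool's z in rad; each row shifts and turns the commanded pose from where the row before left it, along the tool's axes as they then stand; what a row does not reach is not made up. A row lasts 1/10 s, in which the tool goes at most 0.05 m and 0.15 rad, less where a joint would pass 70% of its speed; a pose out of reach is approached as far as the arm can. finger_gap is the opening from 0.0 (shut) to 1.0 (fully open), set as the call begins (left out keeps the last). The fingers move at their own pace and stop on an object; the grip force is fixed at half the most. Time passes only in rows, so rows that do not move let the fingers close. The tool returns the time, the measured TCP pose, the force, the opening and the grip force at its end. only (a regular expression) keeps the lines of the reply that match it, lines (a string "A,B") keeps lines A to B, and quiet returns only ok. Input that does not fit is refused with a message, and nothing moves.
- bot.read_state(): the state, without advancing time (a new reading comes with each control period).
- bot.snapshot(name): name is "scene" or "top" or "wrist"; returns the picture (420x560x3 uint8, blue, green, red); there is no depth.
- bot.calibration(name): a dict with "camera_matrix" (3x3 intrinsics, pixels), "R" (3x3) and "t" (3): a world point X has camera coordinates R X + t. Camera axes: x right, y down, z forward; pixel columns grow to the right and rows downward; lengths in m; the calibration is good to about 2 mm. A picture is of the moment at which its call begins: read the wrist's pose just before it. calibration takes no time and is no camera call; for the wrist camera it gives the pose at the moment of the call.
- bot.close_job(): hands the job in; it is judged then, once.
The state is a dict: "clock": time; "joint_pos": joint angles; "qd": joint speeds; "tau": joint torques, N m; "tcp_pos": TCP position; "tool_rot": TCP orientation; "force": force on the tool from outside, world axes, zero at the start; "torque": the same for the moment, N m; "opening": opening from 0.0 (shut) to 1.0 (fully open); "grasp_force": force on a finger pad.
Only numpy, scipy, OpenCV 4.12 (cv2) and the standard library are available. Lean on these libraries where they do the work, as an engineer would, in place of code of your own. Each camera call takes 0.05 s, during which the arm holds its last target. There are 200 camera calls.

### The job

First turn the reader's dial until its pointer (the white line on its grip bar) stands at the long, thick mark. Then lift the two look-alike test boxes in turn, a few centimetres, to feel which is heavier (that one has the sensor inside); the lighter goes back down on its own pad, upright, released and not dropped, and the heavier is held level over the middle of the round antenna, its underside about 5 cm above the antenna's top. Finish while still holding it there in the gripper, and leave everything else on the bench where it is.

Things in the scene. Friction and masses are not known exactly. Their poses are not given: they have to be found in the camera images.
- reader: grey instrument case fixed to the bench, 120 mm (its x) by 110 mm (its y) by 40 mm high, white top plate with a scale and the black dial in the middle. Origin at the centre of its underside, z up
- dial (a joint): angle of the dial, growing clockwise seen from above, 0 to 4.7. At value q the pointer looks along (-cos q, sin q) in the reader's x, y (at 0: its -x). The long thick mark is at 2.094 (120 degrees from 0); short thin ticks stand every 30 degrees from 0 to 270. It starts between 0.7 and 1.5, turns with light friction (0.03 N m) and stays where it is left
- dial_grip (a point): on the dial's axis, 77 mm above the bench, at the height to grip. The dial is a 48 mm disc (top 54 mm above the bench) with an upright grip bar 44 mm long, 14 mm wide, rising to 84 mm above the bench. The bar runs along the point's x and turns with it; the pointer is the white line on top of its -x half
- dial_mark (a point): middle of the long thick mark on the scale, 45 mm from the dial's axis, on top of the case
- unit_1: one of two look-alike die-cast boxes, grey with aluminium lid: 80 mm (x) by 50 (y) by 36 high, two 9 mm brass connectors 10 mm higher on the lid at x = -22 and 22 mm. Origin: centre of its underside, z up. Upright on its pad at any yaw. Loose, 0.15-0.45 kg; one is 100 g or more heavier, by chance either (cannot be seen). Grip across the 50 mm at mid height, 25 N is enough
- unit_2: one of two look-alike die-cast boxes, grey with aluminium lid: 80 mm (x) by 50 (y) by 36 high, two 9 mm brass connectors 10 mm higher on the lid at x = -22 and 22 mm. Origin: centre of its underside, z up. Upright on its pad at any yaw. Loose, 0.15-0.45 kg; one is 100 g or more heavier, by chance either (cannot be seen). Grip across the 50 mm at mid height, 25 N is enough
- pad_1: round black rubber pad fixed to the bench (pad_1 is on the robot's left, pad_2 on its right), 110 mm across, 4 mm thick, on which unit_1 stands at the start (box centred within 10 mm). Origin at the centre of its underside, on the bench
- pad_2: round black rubber pad fixed to the bench (pad_1 is on the robot's left, pad_2 on its right), 110 mm across, 4 mm thick, on which unit_2 stands at the start (box centred within 10 mm). Origin at the centre of its underside, on the bench
- antenna_top (a point): centre of the top of the antenna: a white disc fixed to the bench, 90 mm across, 20 mm high, with copper rings on top
- jar: small closed glass jar with steel cap, 42 mm across, 42 mm high; origin at the centre of its underside. Loose; leave it alone
- heatsink: finned dark metal load block, 40 x 36 x 26 mm; origin at the centre of its underside. Loose; leave it alone
- tape: ring of black tape lying flat, 70 mm outside, 19 mm high; origin at the centre of its underside. Loose; leave it alone
- wrench: small steel wrench lying flat, 140 mm along its x; origin at its middle. Loose; leave it alone
- driver: screwdriver with black handle lying down, 180 mm along its x; origin at its middle, on the bench. Loose; leave it alone
- mouse: black computer mouse, about 75 x 60 x 32 mm; origin on its underside. Loose; leave it alone
- sample_case: closed grey plastic sample case, 90 x 60 x 22 mm; origin at the centre of its underside. Loose; leave it alone

How it is judged:
By the outcome, as a careful person would: the job done as asked, in the order asked, and still so for the second after the job is handed in, while the arm keeps its last pose, push and grip.
It also fails if it takes over 72 s, if anything falls off the work surface, if the arm or the gripper's body presses on something with over 40 N, if the wrist force passes 120 N, or if a joint passes its speed limit or range.

## Working session

There is one attempt and no reset: what is moved stays moved. The work goes in short steps, Python scripts to look and compute and a tool call to move; the robot and the scene stay as the last step left them, time stands still between calls to the robot, and variables do not carry over. Pictures are saved under pics/ and viewed, at most 10 in all, crops included, and the job is handed in when it is done.

```bash
ls; mkdir -p pics
```

Run:
```python
from cell import bot
import cv2,numpy as np
print(bot.grip_depth); s=bot.read_state(); print(s)
for n in("top","scene"):
    im=bot.snapshot(n); cv2.imwrite(f"pics/{n}0.png",im); c=bot.calibration(n); print(n,c)
```

```text
cell.py
pics
0.0187
{'clock': 0.0, 'joint_pos': array([-1.30840260e+00,  1.31198553e-01,  1.48929568e+00, -3.96711383e-05,
        1.52297081e+00, -8.53786560e-02]), 'qd': array([5.80184749e-04, 1.09170594e-03, 3.66779403e-04, 1.93673375e-05,
       1.33622515e-03, 1.96456696e-03]), 'tau': array([-2.75831462e-04, -5.69391882e+01, -5.00556064e+01, -2.69573111e-04,
        1.43136547e-02, -2.51803527e-05]), 'tcp_pos': array([ 0.20435871, -0.56353983,  0.23021308]), 'tool_rot': array([-9.30778049e-04,  9.84919252e-01,  1.73012110e-01, -1.02486506e-04]), 'force': array([-0.16580656,  0.55391501,  0.50451998]), 'torque': array([-0.02436318,  0.03709344, -0.00327172]), 'grasp_force': 0.0, 'opening': 1.003461150500689}
top {'camera_matrix': array([[480.29673504,   0.        , 274.88582042],
       [  0.        , 480.29673504, 211.74931622],
       [  0.        ,   0.        ,   1.        ]]), 'R': array([[ 0.0061318 , -0.99966677, -0.02507476],
       [-0.99914083, -0.00509693, -0.04112936],
       [ 0.04098785,  0.02530541, -0.99883914]]), 't': array([0.0862887 , 0.49728066, 1.24175525])}
scene {'camera_matrix': array([[414.44420687,   0.        , 283.15579005],
       [  0.        , 414.44420687, 202.65566011],
       [  0.        ,   0.        ,   1.        ]]), 'R': array([[ 0.77227149,  0.63524584,  0.00771153],
       [ 0.44118694, -0.52754006, -0.72598593],
       [-0.45711139,  0.56406046, -0.68766632]]), 't': array([-0.42249392, -0.13282963,  1.19560236])}
```

View pics/top0.png

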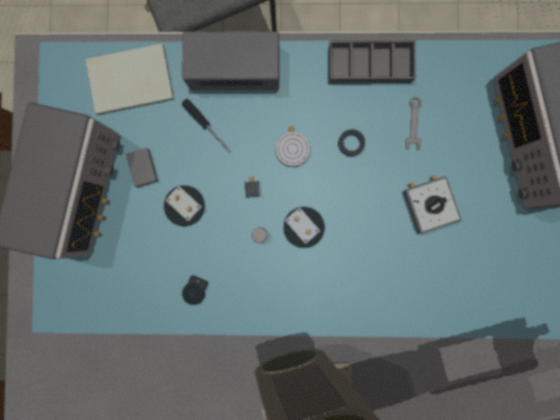

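View pics/scene0.png

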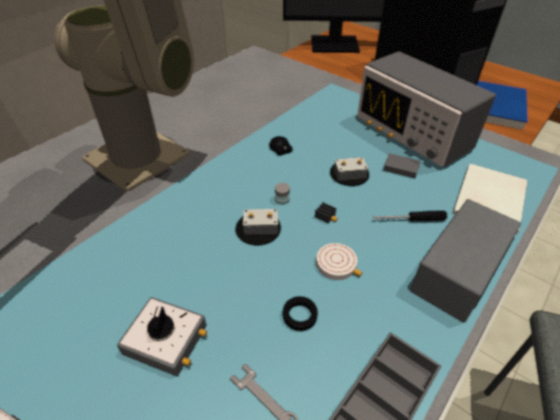

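The top view shows pad_1 at about (184,205), pad_2 at (304,227), the antenna at (293,149) and the reader at (432,205). The jar is at (260,234) and the heatsink at (252,188). I'll enlarge these next.

Create h.py:
```python
import cv2,numpy as np
from cell import bot
def ray(name,uv,z,c=None):
    c=c or bot.calibration(name); K,R,t=map(np.array,(c["camera_matrix"],c["R"],c["t"]))
    d=R.T@np.linalg.solve(K,[*uv,1.]); o=-R.T@t
    return (o+d*(z-o[2])/d[2])
def proj(name,X,c=None):
    c=c or bot.calibration(name); p=c["camera_matrix"]@(c["R"]@np.array(X,float)+c["t"]); return p[:2]/p[2]
```

Run:
```python
from h import *
im=cv2.imread("pics/top0.png")
def crop(u,v,w,h,s): return cv2.resize(im[v:v+h,u:u+w],None,fx=s,fy=s,interpolation=cv2.INTER_CUBIC)
a=crop(400,170,66,66,6); b=crop(160,180,50,50,4); b2=crop(280,203,50,50,4); c=crop(268,124,50,50,4)
col=np.vstack([b,b2]); out=np.zeros((600,800,3),np.uint8)
out[:396,:396]=a; out[:400,400:600]=col; out[:200,600:800]=c
cv2.imwrite("pics/crop0.png",out)
for n,uv,z in(("pad1",(184,205.5),.004),("pad2",(304,227),.004),("ant",(293,149),.02),("reader",(432.5,205),.04),("jar",(260,235),.02),("hs",(252,188),.02)): print(n,ray("top",uv,z).round(4))
```

```text
pad1 [0.5124 0.3292 0.004 ]
pad2 [0.4575 0.0128 0.004 ]
ant [0.6601 0.0427 0.02  ]
reader [ 0.5147 -0.3104  0.04  ]
jar [0.436 0.127 0.02 ]
hs [0.5579 0.1487 0.02  ]
```

View pics/crop0.png

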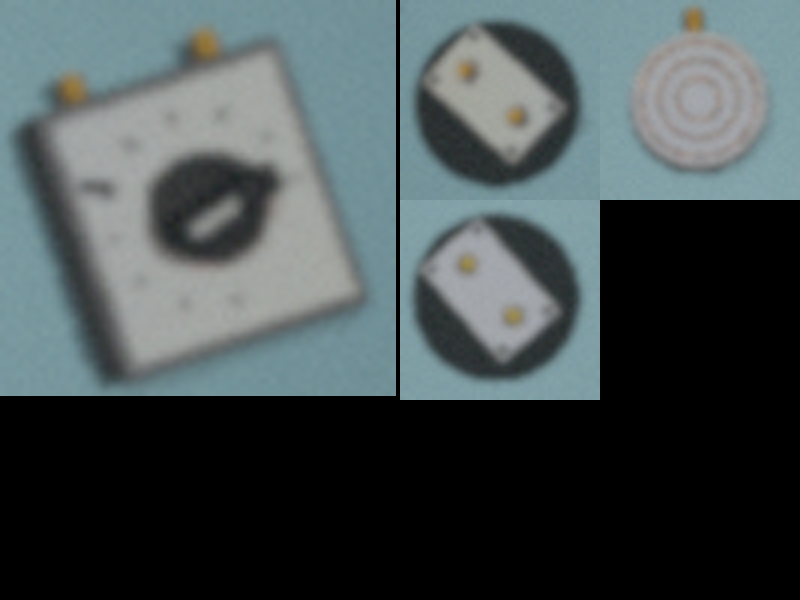

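The crop shows the pointer's white line toward the lower left and the long mark at the left (crop 98,187), so the dial needs about 45° clockwise. I'll move over the dial with the fingers across the bar and look with the wrist camera.

>>> {"method": "nudge_tcp", "body": {
  "increments": [
    [[0.0475, -0.0167, 0], 0],
    [[0.0475, -0.0167, 0], 0],
    [[0.0475, -0.0167, 0], 0],
    [[0.0475, -0.0167, 0], 0],
    [[0.0475, -0.0167, 0], 0],
    [[0.0475, -0.0167, 0], 0],
    [[0.0475, -0.0167, 0], 0],
    [[0.0475, -0.0167, 0], 0],
    [[0, 0, 0], -0.148],
    [[0, 0, 0], -0.148],
    [[0, 0, 0], -0.148],
    [[0, 0, 0], -0.148],
    [[0, 0, 0], -0.148],
    [[0, 0, 0], -0.148],
    [[0, 0, 0], -0.148],
    [[0, 0, 0], -0.148],
    [[0, 0, 0], -0.148],
    [[0, 0, 0], -0.148],
    [[0, 0, 0], -0.148],
    [[0, 0, 0], -0.148]
  ]
}}

```text
clock: 2.1
tcp_pos: [0.5138, -0.3105, 0.2306]
tool_rot: [-0.001, 0.485, 0.875, 0.0]
force: [-0.8, 0.4, -0.0]
opening: 1.001
grasp_force: 0.0
```

Add to h.py:
```python
from scipy.spatial.transform import Rotation as Ro
def tool(s=None):
    s=s or bot.read_state(); q=s["tool_rot"]; return np.array(s["tcp_pos"]),Ro.from_quat([*q[1:],q[0]]).as_matrix()
def to(x,y,z=None):
    p,R=tool(); d=np.array([x,y,p[2] if z is None else z])-p; return (R.T@d).round(4)
def yaw():
    p,R=tool(); return np.degrees(np.arctan2(R[1,0],R[0,0]))
```

Run:
```python
from h import *
p,R=tool();print(p,yaw(),R.round(3).tolist(),bot.read_state()["joint_pos"])
c=bot.calibration("wrist");im=bot.snapshot("wrist");cv2.imwrite("pics/w1.png",im)
np.save("w1.npy",c,allow_pickle=True)
print(R.T@(-c["R"].T@c["t"]-p)); print(c)
```

```text
[ 0.51378695 -0.31052481  0.23064991] 122.03412662772818 [[-0.53, 0.848, -0.001], [0.848, 0.53, 0.001], [0.001, -0.0, -1.0]] [-6.29036703e-01  1.32665850e-01  1.48690336e+00  1.68271127e-05
  1.52315968e+00 -1.18813871e+00]
[ 0.07980517 -0.00016747 -0.14304265]
{'camera_matrix': array([[293.11073494,   0.        , 277.98695925],
       [  0.        , 293.11073494, 209.82959474],
       [  0.        ,   0.        ,   1.        ]]), 'R': array([[ 8.47752033e-01,  5.30392587e-01, -4.40769803e-04],
       [ 5.04410787e-01, -8.05966602e-01,  3.09818647e-01],
       [ 1.63970268e-01, -2.62871717e-01, -9.50795568e-01]]), 't': array([-0.27058714, -0.54950126,  0.21418977])}
```

View pics/w1.png

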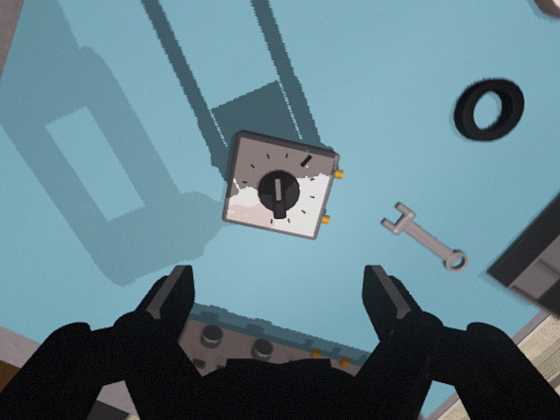

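The wrist picture shows the reader at about (280,187), the long mark at (306,160) and the bar near vertical with its white line upward from (279,190). I'll zoom in.

Run:
```python
from h import *
im=cv2.imread("pics/w1.png")[120:250,215:350]
cv2.imwrite("pics/w1c.png",cv2.resize(im,None,fx=4.5,fy=4.5,interpolation=cv2.INTER_CUBIC))
```

```text
(no output)
```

View pics/w1c.png

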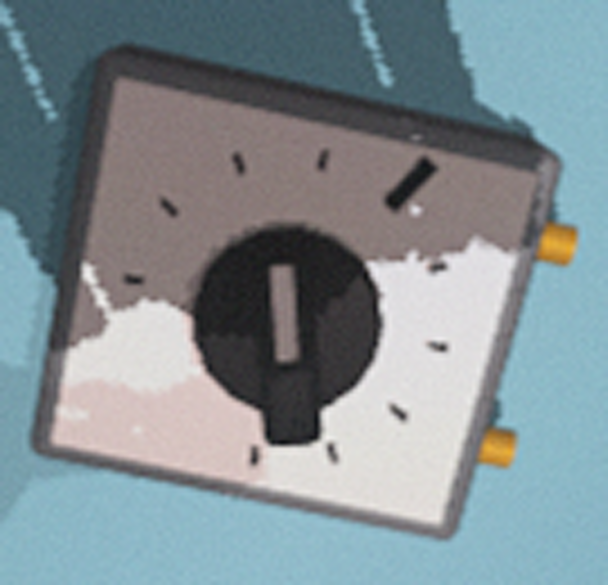

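Run:
```python
from h import *
from scipy.optimize import least_squares
c=np.load("w1.npy",allow_pickle=True).item()
T=np.array([(134,280),(169,207),(238,163),(323,160),(412,184),(437,267),(437,347),(399,412),(333,453),(254,456)])/4.5+[215,120]-.39
W=np.array([ray("wrist",u,.04,c)[:2] for u in T]); q=np.arange(10)*np.pi/6
def f(p):
    r=np.full(10,p[3]); r[4]=.045; a=p[2]+np.pi-q
    return (W-p[:2]-r[:,None]*np.c_[np.cos(a),np.sin(a)]).ravel()
s=least_squares(f,[.515,-.31,0.2,.045]); print(s.x,np.degrees(s.x[2]),abs(s.fun).max())
P=[ray("wrist",np.array(u)/4.5+[215,120]-.39,.084,c)[:2] for u in((280,265),(287,362),(291,442))]
d=P[0]-P[1]; a=np.arctan2(d[1],d[0]); print(P,np.degrees(a)); print("q",s.x[2]+np.pi-a, "turn",2.094-(s.x[2]+np.pi-a)); 
print("closing err deg", yaw()-np.degrees(a), "to",to(*s.x[:2],.077))
c=bot.calibration("top")
print(ray("top",np.array((217,219))/6+[400,170],.084))
```

```text
[ 0.51596703 -0.31343746  0.33818336  0.04052593] 19.37647929839158 0.0007803782518081559
[array([ 0.50287331, -0.29572054]), array([ 0.51615867, -0.31399028]), array([ 0.52724861, -0.32994213])] 126.02384508194481
q 1.280244982088047 turn 0.8137550179119528
closing err deg -3.438844202594538 to [-0.0038  0.0003  0.1537]
[ 0.5086202  -0.30600117  0.084     ]
```

>>> {"method": "nudge_tcp", "body": {
  "increments": [
    [[-0.0038, 0.0003, 0.04], -0.065],
    [[0, 0, 0.04], 0],
    [[0, 0, 0.04], 0],
    [[0, 0, 0.03], 0],
    [[0, 0, 0.0206], 0],
    [[0, 0, 0], 0],
    [[0, 0, 0], 0]
  ]
}}

```text
clock: 2.85
tcp_pos: [0.5161, -0.3137, 0.0607]
tool_rot: [-0.0, 0.459, 0.888, 0.0]
force: [-0.3, 0.2, 0.5]
opening: 1.0
grasp_force: 0.0
```

>>> {"method": "nudge_tcp", "body": {
  "increments": [
    [[0, 0, 0], 0],
    [[0, 0, 0], 0],
    [[0, 0, 0], 0],
    [[0, 0, 0], 0],
    [[0, 0, 0], 0],
    [[0, 0, 0], 0],
    [[0, 0, 0], 0],
    [[0, 0, 0], 0],
    [[0, 0, 0], 0],
    [[0, 0, 0], 0]
  ],
  "finger_gap": 0.0
}}

```text
clock: 3.85
tcp_pos: [0.5165, -0.314, 0.0613]
tool_rot: [0.0, 0.459, 0.889, -0.0]
force: [-1.6, 1.5, 6.0]
opening: 0.148
grasp_force: 59.2
```

```bash
python3 -c "
from h import *
print(yaw(),bot.read_state()['torque'],to(.516,-.3134,.06))"
```

```text
125.40402992095494 [ 0.20758588  0.31305147 -0.03527997] [ 0.0008 -0.      0.0013]
```

>>> {"method": "nudge_tcp", "body": {
  "increments": [
    [[0, 0, 0], 0.134],
    [[0, 0, 0], 0.134],
    [[0, 0, 0], 0.134],
    [[0, 0, 0], 0.134],
    [[0, 0, 0], 0.134],
    [[0, 0, 0], 0.134],
    [[0, 0, 0], 0],
    [[0, 0, 0], 0],
    [[0, 0, 0], 0]
  ]
}}

```text
clock: 4.75
tcp_pos: [0.5159, -0.3141, 0.0613]
tool_rot: [-0.0, 0.77, 0.638, -0.0]
force: [-4.3, 0.8, 7.6]
opening: 0.148
grasp_force: 59.6
```

```bash
python3 -c "
from h import *
print(yaw(),'goal 79.4')"
```

```text
79.33131979219216 goal 79.4
```

>>> {"method": "nudge_tcp", "body": {
  "increments": [
    [[0, 0, 0], 0],
    [[0, 0, 0], 0],
    [[0, 0, 0], 0],
    [[0, 0, 0], 0],
    [[0, 0, 0], 0],
    [[0, 0, 0], 0],
    [[0, 0, 0], 0]
  ],
  "finger_gap": 1.0
}}

```text
clock: 5.45
tcp_pos: [0.5164, -0.3138, 0.0607]
tool_rot: [0.0, 0.77, 0.638, 0.0]
force: [1.4, 0.1, 0.1]
opening: 1.001
grasp_force: 0.0
```

>>> {"method": "nudge_tcp", "body": {
  "increments": [
    [[0, 0, -0.03], 0],
    [[0, 0, -0.05], 0],
    [[0, 0, -0.05], 0],
    [[0, 0, -0.04], 0],
    [[0, 0, 0], 0],
    [[0, 0, 0], 0]
  ]
}}

```text
clock: 6.05
tcp_pos: [0.5171, -0.3143, 0.2324]
tool_rot: [0.002, 0.77, 0.638, 0.0]
force: [0.0, -0.3, -0.3]
opening: 1.001
grasp_force: 0.0
```

Run:
```python
from h import *
c=bot.calibration("wrist");im=bot.snapshot("wrist");np.save("w2.npy",c,allow_pickle=True)
u,v=map(int,proj("wrist",(.516,-.3134,.05),c)); print(u,v)
im=im[v-65:v+65,u-67:u+68]; np.save("w2o.npy",[u-67,v-65])
cv2.imwrite("pics/w2c.png",cv2.resize(im,None,fx=4.5,fy=4.5,interpolation=cv2.INTER_CUBIC))
```

```text
276 186
```

View pics/w2c.png

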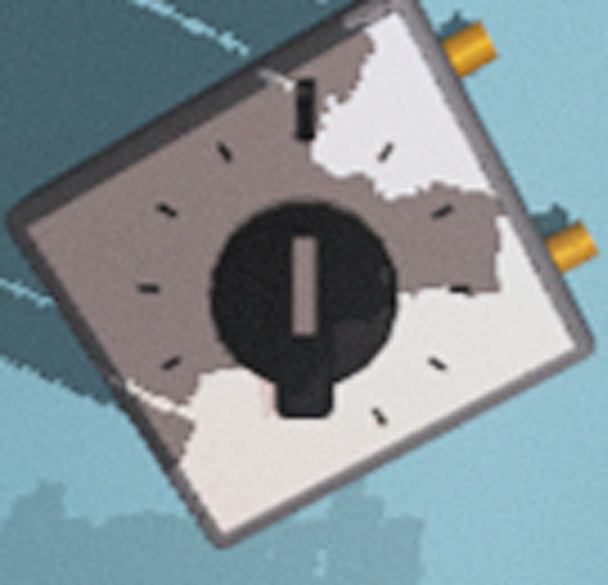

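The pointer (column 304) lines up with the long mark (column 305), so the dial is done. Next are the units' poses, taken from the connectors in the top view.

Run:
```python
from h import *
for n,o,a,b in(("u1",(160,180),(66,70),(116,116)),("u2",(280,203),(67,64),(114,116))):
    A,B=[ray("top",np.array(k)/4+o,.048)[:2] for k in(a,b)]
    d=A-B; print(n,(A+B)/2,np.linalg.norm(d),np.degrees(np.arctan2(d[1],d[0])))
print(yaw(),bot.read_state()["joint_pos"],to(.4575-.0,.0128))
```

```text
u1 [0.5157597  0.32300165] 0.04361082744733487 47.99974199858727
u2 [0.46089346 0.01786516] 0.04418498273663158 42.354274589577884
79.34514435966791 [-6.30955736e-01  1.41839065e-01  1.47751507e+00  2.50712034e-05
  1.52242217e+00 -4.44994647e-01] [ 0.31   -0.1181  0.    ]
```

>>> {"method": "nudge_tcp", "body": {
  "increments": [
    [[0.0395, -0.0146, 0], 0],
    [[0.0395, -0.0146, 0], 0],
    [[0.0395, -0.0146, 0], 0],
    [[0.0395, -0.0146, 0], 0],
    [[0.0395, -0.0146, 0], 0],
    [[0.0395, -0.0146, 0], 0],
    [[0.0395, -0.0146, 0], 0],
    [[0.0395, -0.0146, 0], 0],
    [[0, 0, 0], 0.129],
    [[0, 0, 0], 0.129],
    [[0, 0, 0], 0.129],
    [[0, 0, 0], 0.129],
    [[0, 0, 0], 0.129],
    [[0, 0, 0], 0],
    [[0, 0, 0], 0],
    [[0, 0, 0], 0]
  ]
}}

```text
clock: 7.7
tcp_pos: [0.4595, 0.0183, 0.2298]
tool_rot: [-0.0, 0.932, 0.363, -0.001]
force: [-1.0, 0.0, 0.7]
opening: 0.998
grasp_force: 0.0
```

Run:
```python
from h import *
print(yaw(),to(.4609,.0179),bot.read_state()["force"])
c=bot.calibration("wrist");im=bot.snapshot("wrist");np.save("w3.npy",c,allow_pickle=True)
print(proj("wrist",(.4609,.0179,.04),c))
cv2.imwrite("pics/w3.png",im)
```

```text
42.55608760909662 [ 0.0007  0.0013 -0.    ] [-1.03254351  0.01911584  0.69156288]
[279.3581479  185.14114491]
```

View pics/w3.png

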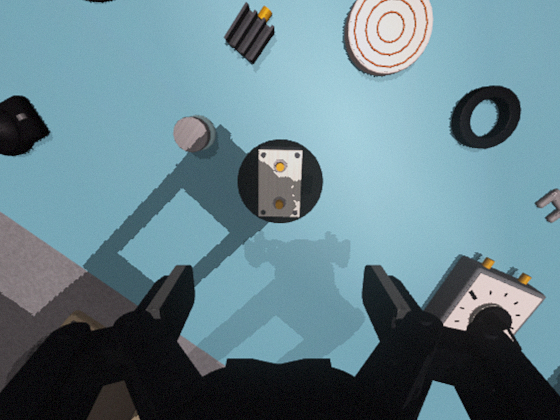

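The unit fills (258–302, 150–217), is aligned with the tool and sits where predicted. I'll go down, grip and lift.

Run:
```python
from h import *
c=np.load("w3.npy",allow_pickle=True).item()
print(ray("wrist",(390,31),.02,c),ray("wrist",(280,166),.05,c),ray("wrist",(279.5,203),.05,c),ray("wrist",(280,181),.004,c))
```

```text
[0.65887969 0.04150442 0.02      ] [0.47905049 0.03368323 0.05      ] [0.44726193 0.00515636 0.05      ] [0.45921983 0.01510645 0.004     ]
```

>>> {"method": "nudge_tcp", "body": {
  "increments": [
    [[0.0007, 0.0013, 0.05], 0],
    [[0, 0, 0.05], 0],
    [[0, 0, 0.05], 0],
    [[0, 0, 0.04], 0],
    [[0, 0, 0.02], 0],
    [[0, 0, 0.0138], 0],
    [[0, 0, 0], 0],
    [[0, 0, 0], 0]
  ]
}}

```text
clock: 8.55
tcp_pos: [0.4614, 0.0178, 0.0071]
tool_rot: [-0.0, 0.932, 0.362, -0.0]
force: [0.7, -0.6, 0.4]
opening: 1.001
grasp_force: 0.0
```

>>> {"method": "nudge_tcp", "body": {
  "increments": [
    [[0, 0, 0], 0],
    [[0, 0, 0], 0],
    [[0, 0, 0], 0],
    [[0, 0, 0], 0],
    [[0, 0, 0], 0],
    [[0, 0, 0], 0],
    [[0, 0, 0], 0]
  ],
  "finger_gap": 0.0
}}

```text
clock: 9.25
tcp_pos: [0.4625, 0.0178, 0.0082]
tool_rot: [0.0, 0.932, 0.362, 0.001]
force: [-0.2, 0.1, 6.3]
opening: 0.572
grasp_force: 63.3
```

>>> {"method": "nudge_tcp", "body": {
  "increments": [
    [[0, 0, -0.02], 0],
    [[0, 0, -0.02], 0],
    [[0, 0, 0], 0],
    [[0, 0, 0], 0],
    [[0, 0, 0], 0],
    [[0, 0, 0], 0],
    [[0, 0, 0], 0],
    [[0, 0, 0], 0]
  ]
}}

```text
clock: 10.05
tcp_pos: [0.461, 0.0179, 0.0464]
tool_rot: [-0.0, 0.932, 0.362, -0.0]
force: [-0.2, -0.5, -2.3]
opening: 0.575
grasp_force: 62.8
```

Add to h.py:
```python
def weigh(n=16):
    F=[];T=[]
    for i in range(n):
        bot.snapshot("wrist"); s=bot.read_state(); F.append(s["force"]); T.append(s["tau"])
    print("F",np.mean(F,0).round(2),np.std(F,0).round(2),"tau",np.mean(T,0).round(2),s["tcp_pos"].round(4),yaw())
```

```bash
python3 -c "
from h import *
weigh()"
```

```text
F [ 0.22 -0.14 -1.77] [0.52 0.5  0.63] tau [  0.   -41.31 -44.99   0.     0.    -0.  ] [0.4614 0.0179 0.0469] 42.38705512827476
```

>>> {"method": "nudge_tcp", "body": {
  "increments": [
    [[0, 0, 0.02], 0],
    [[0, 0, 0.012], 0],
    [[0, 0, 0.005], 0],
    [[0, 0, 0.002], 0],
    [[0, 0, 0.001], 0],
    [[0, 0, 0], 0],
    [[0, 0, 0], 0]
  ]
}}

```text
clock: 11.55
tcp_pos: [0.4616, 0.0178, 0.0082]
tool_rot: [0.0, 0.932, 0.362, -0.0]
force: [-8.1, -0.1, 14.0]
opening: 0.574
grasp_force: 64.2
```

>>> {"method": "nudge_tcp", "body": {
  "increments": [
    [[0, 0, 0], 0],
    [[0, 0, 0], 0],
    [[0, 0, 0], 0],
    [[0, 0, 0], 0],
    [[0, 0, 0], 0],
    [[0, 0, 0], 0]
  ],
  "finger_gap": 1.0
}}

```text
clock: 12.15
tcp_pos: [0.4613, 0.0178, 0.0069]
tool_rot: [-0.0, 0.932, 0.362, -0.0]
force: [-0.0, -0.6, 0.8]
opening: 1.002
grasp_force: 0.0
```

>>> {"method": "nudge_tcp", "body": {
  "increments": [
    [[0, 0, -0.03], 0],
    [[0, 0, -0.05], 0],
    [[0, 0, -0.05], 0],
    [[0, 0, -0.05], 0],
    [[0, 0, -0.03], 0],
    [[0, 0, 0], 0],
    [[0, 0, 0], 0],
    [[0, 0, 0], 0]
  ]
}}

```text
clock: 12.95
tcp_pos: [0.4605, 0.0179, 0.2153]
tool_rot: [-0.001, 0.932, 0.362, -0.001]
force: [1.0, 1.2, -0.3]
opening: 1.0
grasp_force: 0.0
```

```bash
python3 -c "
from h import *
weigh(8); print(to(.5158,.323))"
```

```text
F [ 0.22  0.07 -0.17] [0.7  0.53 0.53] tau [ 0.000e+00 -3.738e+01 -5.009e+01  0.000e+00  1.000e-02 -0.000e+00] [0.4612 0.0179 0.2165] 42.386638975825925
[ 0.246  -0.1885 -0.    ]
```

>>> {"method": "nudge_tcp", "body": {
  "increments": [
    [[0.0351, -0.0269, 0], 0],
    [[0.0351, -0.0269, 0], 0],
    [[0.0351, -0.0269, 0], 0],
    [[0.0351, -0.0269, 0], 0],
    [[0.0351, -0.0269, 0], 0],
    [[0.0351, -0.0269, 0], 0],
    [[0.0351, -0.0269, 0], 0],
    [[0, 0, 0], -0.098],
    [[0, 0, 0], 0],
    [[0, 0, 0], 0],
    [[0, 0, 0], 0]
  ]
}}

```text
clock: 14.45
tcp_pos: [0.516, 0.3217, 0.2171]
tool_rot: [0.0, 0.914, 0.405, 0.0]
force: [0.5, 0.1, 0.2]
opening: 0.999
grasp_force: 0.0
```

Run:
```python
from h import *
print(yaw(),to(.5158,.323))
c=bot.calibration("wrist");im=bot.snapshot("wrist");np.save("w4.npy",c,allow_pickle=True)
print(proj("wrist",(.5158,.323,.04),c)); t=bot.snapshot("top")
out=np.zeros((420,800,3),np.uint8); out[:,:560]=im; out[:240,560:]=cv2.resize(t[197:257,274:334],None,fx=4,fy=4,interpolation=cv2.INTER_CUBIC)
cv2.imwrite("pics/w4.png",out)
```

```text
47.83095439085764 [ 0.0008 -0.001  -0.    ]
[277.15343989 187.89163282]
```

View pics/w4.png

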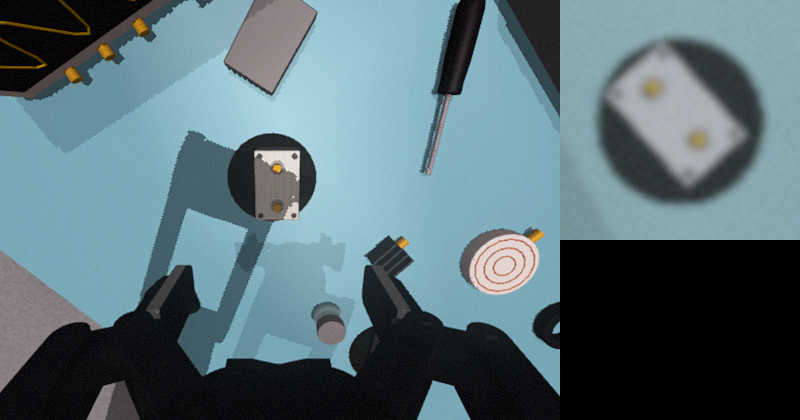

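Unit 2 stands upright on its pad (right inset). Unit 1, centred at (277,185), is aligned with the tool.

>>> {"method": "nudge_tcp", "body": {
  "increments": [
    [[0.0015, -0.001, 0.05], 0],
    [[0, 0, 0.05], 0],
    [[0, 0, 0.05], 0],
    [[0, 0, 0.035], 0],
    [[0, 0, 0.015], 0],
    [[0, 0, 0.0106], 0],
    [[0, 0, 0], 0],
    [[0, 0, 0], 0]
  ]
}}

```text
clock: 15.35
tcp_pos: [0.5178, 0.3251, 0.0086]
tool_rot: [-0.0, 0.914, 0.407, 0.002]
force: [0.3, 1.4, -0.4]
opening: 1.001
grasp_force: 0.0
```

>>> {"method": "nudge_tcp", "body": {
  "increments": [
    [[0, 0, 0], 0],
    [[0, 0, 0], 0],
    [[0, 0, 0], 0],
    [[0, 0, 0], 0],
    [[0, 0, 0], 0],
    [[0, 0, 0], 0],
    [[0, 0, 0], 0]
  ],
  "finger_gap": 0.0
}}

```text
clock: 16.05
tcp_pos: [0.5172, 0.325, 0.008]
tool_rot: [-0.0, 0.914, 0.407, 0.001]
force: [-0.5, -1.0, 7.1]
opening: 0.579
grasp_force: 64.3
```

>>> {"method": "nudge_tcp", "body": {
  "increments": [
    [[0, 0, -0.02], 0],
    [[0, 0, -0.02], 0],
    [[0, 0, 0], 0],
    [[0, 0, 0], 0],
    [[0, 0, 0], 0],
    [[0, 0, 0], 0],
    [[0, 0, 0], 0],
    [[0, 0, 0], 0]
  ]
}}

```text
clock: 16.85
tcp_pos: [0.5158, 0.3242, 0.0457]
tool_rot: [0.0, 0.914, 0.407, -0.0]
force: [-0.1, -1.2, -4.1]
opening: 0.572
grasp_force: 63.5
```

```bash
python3 -c "
from h import *
weigh(); print(to(.659,.042,.0763))"
```

```text
F [ 0.21 -0.04 -3.94] [0.43 0.39 0.54] tau [ 0.000e+00 -6.347e+01 -4.679e+01 -0.000e+00  1.000e-02  0.000e+00] [0.5161 0.3244 0.0464] 48.003407844967946
[-0.1142  0.2951 -0.0299]
```

Unit 1 is heavier (3.9 N against 1.8 N). I'll carry it over the antenna.

>>> {"method": "nudge_tcp", "body": {
  "increments": [
    [[0, 0, -0.03], 0],
    [[0, 0, -0.03], 0],
    [[-0.0143, 0.0369, 0], 0],
    [[-0.0143, 0.0369, 0], 0],
    [[-0.0143, 0.0369, 0], 0],
    [[-0.0143, 0.0369, 0], 0],
    [[-0.0143, 0.0369, 0], 0],
    [[-0.0143, 0.0369, 0], 0],
    [[-0.0143, 0.0369, 0], 0],
    [[-0.0143, 0.0369, 0], 0],
    [[0, 0, 0], 0],
    [[0, 0, 0.015], 0],
    [[0, 0, 0.015], 0],
    [[0, 0, 0], 0],
    [[0, 0, 0], 0],
    [[0, 0, 0], 0]
  ]
}}

```text
clock: 19.25
tcp_pos: [0.659, 0.0427, 0.0765]
tool_rot: [0.0, 0.913, 0.407, 0.0]
force: [-0.2, -0.3, -3.2]
opening: 0.573
grasp_force: 66.9
```

Run:
```python
from h import *
print(to(.6595,.042,.074)); im=bot.snapshot("wrist"); t=bot.snapshot("scene");s=bot.snapshot("top")
print(proj("scene",(.6595,.042,.088)),proj("top",(.6595,.042,.02)))
out=np.zeros((560,800,3),np.uint8); out[:420,:420]=im[:,70:490]; out[:300,425:785]=cv2.resize(t[180:300,270:414],None,fx=2.5,fy=2.5)
out[300:540,425:725]=cv2.resize(s[109:205,240:360],None,fx=2.5,fy=2.5)
cv2.imwrite("pics/w5.png",out)
```

```text
[-0.0001  0.0008  0.0025]
[338.35199455 237.50541978] [293.27157929 149.23161163]
```

View pics/w5.png

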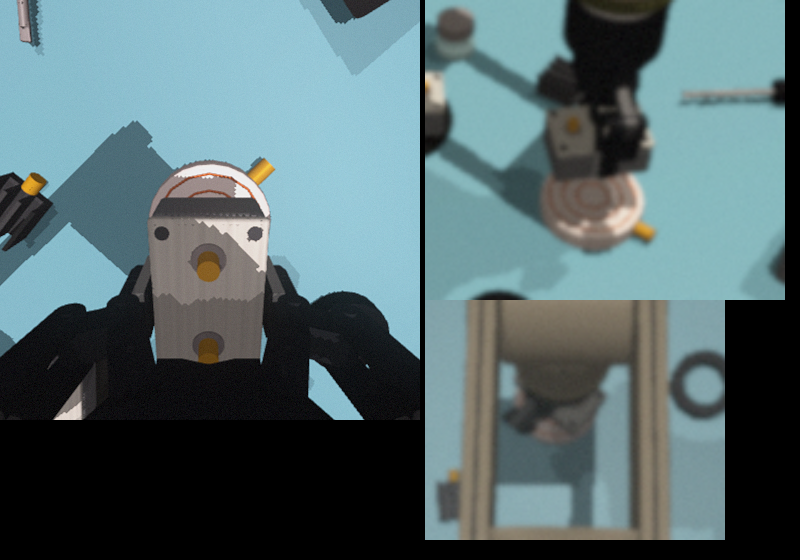

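The box is level in the gripper with the antenna directly beneath it; the connector bases are at wrist pixels of about (278,256) and (278,345). I'll check the centring, lower it slightly and hand in.

Run:
```python
from h import *
a=ray("wrist",(278,259),.1085);b=ray("wrist",(278,346),.1085);print(a,b,(a+b)/2,np.linalg.norm(a-b))
```

```text
[0.67363861 0.05789034 0.1085    ] [0.64299219 0.02381649 0.1085    ] [0.6583154  0.04085342 0.1085    ] 0.045828270619160706
```

>>> {"method": "nudge_tcp", "body": {
  "increments": [
    [[0, 0.0008, 0.0023], 0],
    [[0, 0, 0], 0],
    [[0, 0, 0], 0],
    [[0, 0, 0], 0],
    [[0, 0, 0], 0]
  ]
}}

```text
clock: 19.9
tcp_pos: [0.6596, 0.0412, 0.0741]
tool_rot: [-0.0, 0.914, 0.407, 0.0]
force: [0.5, 0.5, -3.8]
opening: 0.574
grasp_force: 67.0
```

```bash
python3 -c "
from cell import bot
print(bot.close_job())"
```

```text
the job is handed in; nothing more can be done
None
```

The dial stands at the long mark, the lighter box (unit_2) is back upright on pad_2, the heavier (unit_1, 3.9 N against 1.8 N) is held about 5 cm above the antenna's centre, and the job was handed in at 19.9 s.

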